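# Make up a pressing stack on the base plate

## Task

Make up the pressing stack on the round base plate: the thick die disc first, the thin blank on it, and the knobbed pressure disc on top with its knob up, each lying flat and centred on the plate. The pressure disc stands on edge in the rack: before it goes on the stack, tip it over flat onto the cork pad, knob up, let go of it, and take it again from there. Set the discs down rather than drop them (the pressure disc may tip over onto the pad), and leave everything else where it is.

Things in the scene. Friction and masses are not known exactly. Their poses are not given: they have to be found in the camera images.
- plate: Round dark steel base plate fixed to the bench, 110 mm across, 20 mm high; a scribed circle 73 mm across round its centre. Origin: centre of its underside (on the bench, z = 0); z up. Its top is 20 mm above the origin.
- pad: Square cork pad, 130 x 130 mm, 3 mm thick, fixed flat on the bench, sides along world x and y. Origin: centre of its underside; its top is 3 mm above the bench.
- die: The die: plain steel disc, 66 mm across and 26 mm thick (the thick one), 0.4 to 0.8 kg, lying flat on the bench. Origin: centre of its underside; z is the disc's axis. Either face may be up.
- die_center (a point): Centre of the die, 13 mm from either face.
- blank: The blank: plain steel disc, 60 mm across and 14 mm thick (the thin one), about 0.3 kg, lying flat on the bench. Origin: centre of its underside; z is the disc's axis. Either face may be up.
- blank_center (a point): Centre of the blank, 7 mm from either face.
- cap: The pressure disc: aluminium, 92 mm across, 12 mm thick, 0.2 to 0.35 kg, with a round knob in the middle of one face. Starts on edge in the rack, knob facing away from the robot, top of the rim 98 mm above the bench and free to be gripped across the 12 mm. Origin: centre of the disc proper, 6 mm from either face (knob not counted); x: its axis, out of the knob side (up when it lies knob up).
- cap_knob (a point): Middle of the end face of the pressure disc's knob, 28 mm from the disc's origin along its x. The knob is 28 mm across and stands 22 mm out of the face. The disc is too wide to grip across when it lies flat: the knob is the grip then.
- rack: Fixed wooden rack, 200 mm long (its x) by 130 mm wide; three cross slots, 15 mm wide, at x = -60, 0 and 60 mm, floor 6 mm above the bench. Combed cheeks 52 mm high hold each disc at its two sides; outer walls 56 mm high; open in the middle (58 mm). The pressure disc is in any one slot, plain spares in the others. Origin: centre of its underside.
- spare_a: Spare plain aluminium disc, 92 mm across, 12 mm thick, no knob, on edge in the rack; leave alone. Origin: its centre, x is its axis.
- spare_b: A second spare, the same as spare_a; leave alone. Origin: its centre, x is its axis.
- jar: Jar, 56 mm across and 85 mm high, standing among the loose discs; leave alone. Origin: centre of its underside.
- screwdriver: Screwdriver lying near the far edge; leave alone.
- hammer: Hammer lying near the far edge; leave alone.
- visor: Black magnifier visor, about 90 x 150 x 80 mm, on the left; leave alone. Origin: centre of its underside.
- wrench: Wrench lying on the right; leave alone.
There are look-alikes about, which are no part of the job. Leave any purple, red or yellow look-alike of the cap alone.

How it is judged:
On the way:
1. the pressure disc lies flat on the cork pad, knob up, let go and at rest (horizontal distance between cap and pad below 0.055 m and height (world z) of cap below 0.014 m and angle between cap's own x axis and vertical below 0.12 rad and linear speed of cap below 0.03 m/s and contact force between the fingers and cap below 0.1 N), for 0.2 s.
At the end, for the whole second after the job is handed in: The die lies flat on the base plate, the blank flat on the die and the pressure disc flat on the blank with its knob up; the centre of each is within 6 mm of the plate's centre line and within 4 mm of its proper height, tilted less than 0.1 rad; all at rest and let go (horizontal distance between each of die_center, blank_center, cap and plate below 0.006 m and height (world z) of die_center between 0.029 and 0.037 m and height (world z) of blank_center between 0.049 and 0.057 m and height (world z) of cap between 0.062 and 0.07 m and angle between the z axis of each of die, blank and the z axis of plate, either way round below 0.1 rad and angle between cap's own x axis and vertical below 0.1 rad and linear speed of each of die, blank, cap below 0.02 m/s and contact force between the fingers and die below 0.1 N and contact force between the fingers and blank below 0.1 N and contact force between the fingers and cap below 0.1 N); the robot touches nothing.
It fails at once if a spare disc in the rack is moved by more than 30 mm (distance of any of spare_a, spare_b from where it was at the start of the episode above 0.03 m).
It fails at once if the jar, screwdriver, hammer, visor or wrench is moved by more than 30 mm (distance of any of jar, screwdriver, hammer, visor, wrench from where it was at the start of the episode above 0.03 m).
It fails at once if the die or the blank is dropped (falls free faster than 0.6 m/s, from about 18 mm) ((contact force between the fingers and die below 0.1 N and linear speed of die above 0.6 m/s) or (contact force between the fingers and blank below 0.1 N and linear speed of blank above 0.6 m/s)).
It fails at once if the pressure disc is dropped over the base plate (falls free faster than 0.6 m/s, from about 18 mm) (contact force between the fingers and cap below 0.1 N and linear speed of cap above 0.6 m/s and horizontal distance between cap and plate below 0.1 m).
It also fails if it takes over 72 s, if anything falls off the work surface, if the arm or the gripper's body presses on something with over 40 N, if the wrist force passes 120 N, or if a joint passes its speed limit or range.

## Robot

A 7-joint arm with a two-finger parallel gripper is mounted at the origin on the work surface. World frame = base frame: x ahead of the robot, y to its left, z up, the work surface at z = 0. Lengths are in m, angles in rad, forces in N, time in s.
With the tool pointing down it reaches from about 0.425 to 0.8 m from the base axis. Payload 8.3 kg.
Tool frame: the origin (TCP) lies at the very end of the fingers, on their centre line; the grasp point (between the pads) lies 19 mm behind it (arm.pinch_z is the distance from the TCP to the grasp point, in m); z points along the fingers, y is the line along which they close (so a half turn about z gives the same grasp; the last joint's range is limited). The gripper opens to 85 mm and grips with 20 to 120 N. Pads are 22 mm wide; open, the fingers measure 114 mm over their backs; the gripper's body (76 mm by 85 mm) begins 54 mm behind the grasp point. The pads swing forward as they close: fully open they stand 13 mm farther back than shut.
Start: joints at [-1.237, 0.383, 0.016, 1.37, -0.006, 1.388, -0.046], TCP at [0.241, 0.576, 0.231] pointing down, gripper open.
Joint ranges: [-2.95, 2.95], [-0.25, 2.06], [-1.52, 1.56], [0.18, 2.33], [-1.44, 4.58], [0.02, 2.06], [-3.01, 3.01]. Speed limits (rad/s): [2.39, 2.39, 3.01, 3.01, 3.14, 3.14, 3.14].

## Interface

Orientations are given as a 3x3 rotation matrix whose columns are the frame's x, y, z axes.
In Python, from bench import arm gives the robot as it stands.
- The arm moves only by the shell command python3 -m jog 'ROWS' [OPENING] [FORCE]. ROWS is JSON, one flat list of numbers, 6 for each row, row after row: the shift along the tool's x, y, z in m, then the turn, a rotation vector about the tool's x, y, z in degrees. A call has 1 to 12 rows; each row shifts and turns the commanded pose from where the row before left it, along the tool's axes as they then stand; what a row does not reach is not made up. A row lasts 1/8 s, in which the tool goes at most 62.5 mm and 10.7 degrees, less where a joint would pass 70% of its speed; a pose out of reach is approached as far as the arm can. A call with a gripper value outside its range is refused whole. OPENING is the finger opening in m, from 0 to 0.0854, set as the call begins (- or left out, the last holds). The fingers move at their own pace and stop on an object; FORCE is the grip in N (left out, the last holds). Time passes only in rows, so rows that do not move let the fingers close. It gives the time, the measured TCP pose, the force, the opening and the grip force at its end, in the units of the state.
- arm.read_state(): the state, without advancing time (a new reading comes with each control period).
- arm.get_image(name): name is "side" or "top"; returns the picture (420x560x3 uint8, blue, green, red); there is no depth.
- arm.camera_params(name): a dict with "fx", "fy", "cx", "cy" (pixels), "cam_to_world" (4x4, takes a point from camera to world coordinates). Camera axes: x right, y up, looking along -z (the intrinsics and any distortion apply to the point x, -y, -z); pixel columns grow to the right and rows downward; lengths in m; the calibration is good to about 2 mm. A picture is of the moment at which its call begins. camera_params takes no time and is no camera call.
- arm.hand_in(): hands the job in; it is judged then, once.
The state is a dict: "t": time; "joints": joint angles; "qvel": joint speeds; "effort": joint torques, N m; "ee_pos": TCP position; "tool_rot": TCP orientation; "ft_force": force on the tool from outside, world axes, zero at the start; "moment": the same for the moment, N m; "finger_gap": finger opening in m; "gripper_force": force on a finger pad.
Only numpy, scipy, OpenCV 4.12 (cv2) and the standard library are available. Lean on these libraries where they do the work, as an engineer would, in place of code of your own. Each camera call takes 0.05 s, during which the arm holds its last target. There are 200 camera calls.

## Working session

There is one attempt and no reset: what is moved stays moved. The work goes in short steps, Python scripts to look and compute and a shell command to move; the robot and the scene stay as the last step left them, time stands still between calls to the robot, and variables do not carry over. Pictures are saved under pics/ and viewed, at most 10 in all, crops included, and the job is handed in when it is done.

```bash
ls; mkdir -p pics; python3 - <<'E'
from bench import arm
import cv2,numpy as np
for n in("top","side"):
    cv2.imwrite(f"pics/{n}0.png",arm.get_image(n)); p=arm.camera_params(n); print(n,p)
s=arm.read_state();print(s['t'],s['ee_pos'],s['tool_rot'],s['finger_gap'],arm.pinch_z)
E
```

```text
pics
top {'fx': 431.62573803616533, 'fy': 431.62573803616533, 'cx': 278.41171458275124, 'cy': 208.73539665674696, 'cam_to_world': array([[-0.01069316,  0.99544403, -0.09474613,  0.39961497],
       [-0.99993806, -0.01093754, -0.00206032, -0.00964679],
       [-0.00308722,  0.09471823,  0.99549933,  1.58339064],
       [ 0.        ,  0.        ,  0.        ,  1.        ]])}
side {'fx': 496.6905678848202, 'fy': 496.6905678848202, 'cx': 281.720670622626, 'cy': 208.5613042438708, 'cam_to_world': array([[-0.84936605, -0.3257052 ,  0.41532329,  1.18154759],
       [ 0.52746637, -0.49565258,  0.69000562,  1.07859316],
       [-0.01888236,  0.80513641,  0.59278901,  0.98301702],
       [ 0.        ,  0.        ,  0.        ,  1.        ]])}
0.1 [0.24131906 0.57604601 0.23035992] [[-9.22344131e-01  3.86368843e-01 -6.49207596e-04]
 [ 3.86369387e-01  9.22342690e-01 -1.63047062e-03]
 [-3.11711645e-05 -1.75468894e-03 -9.99998460e-01]] 0.08552096084098929 0.0187
```

View pics/top0.png

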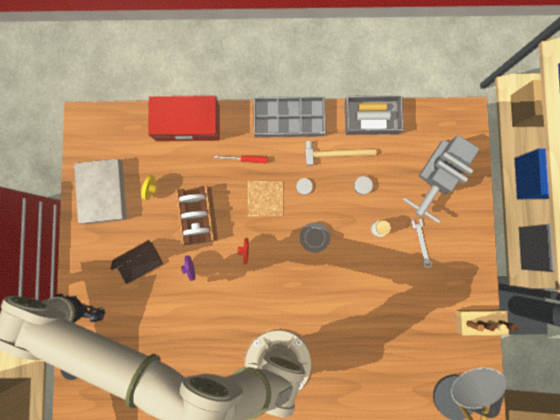

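View pics/side0.png

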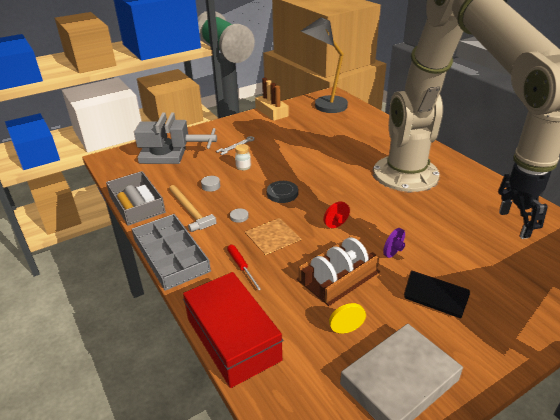

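The top view shows the rack at (195,215) with three silver discs, the pad at (265,198), the plate at (315,237), loose discs at (304,186) and (363,185), and the jar at (381,228). Look-alikes of the cap are purple (188,267), red (244,250) and yellow (148,187). The two silver spares in the rack could also be mistaken for it. I'll crop in to choose.

```bash
python3 - <<'E'
import cv2,numpy as np
t=cv2.imread("pics/top0.png");s=cv2.imread("pics/side0.png")
z=lambda i,x,y,w,h,k:cv2.resize(i[y:y+h,x:x+w],None,fx=k,fy=k,interpolation=cv2.INTER_CUBIC)
a=z(t,165,175,65,75,4); b=z(s,290,225,100,75,4)
c=z(t,285,170,165,75,4); 
d=z(s,190,165,80,75,4)
cv2.imwrite("pics/c1.png",np.vstack([np.hstack([a,b]),]))
cv2.imwrite("pics/c1.png",np.vstack([np.hstack([a,b]), np.hstack([z(t,285,170,90,70,4),z(s,195,165,75,70,4)])]))
E
```

```text
(no output)
```

View pics/c1.png

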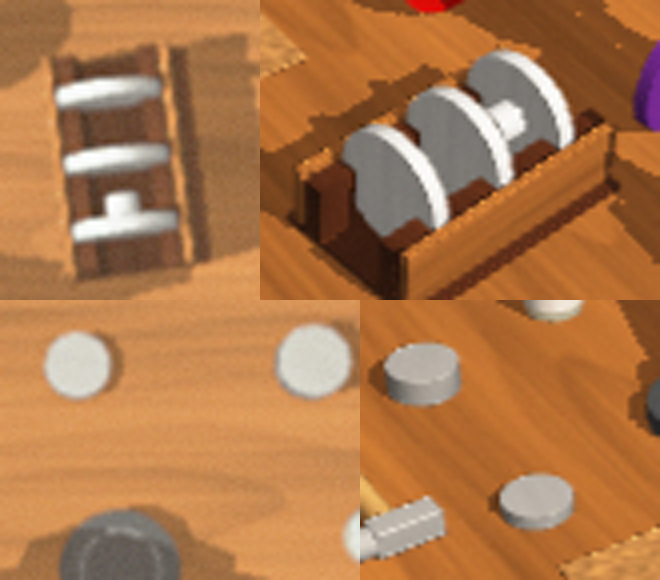

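The crop shows the cap in the rack slot nearest the robot, with its knob at top-view pixel (195.5,226) facing away. The other two discs in the rack have no knob. The die, with the thicker side wall, is at top (363,185) and side (210,184). The blank is at top (304,186) and side (239,215).

```bash
cat > h.py <<'E'
from bench import arm
import cv2,numpy as np
P={n:arm.camera_params(n) for n in("top","side")}
def ray(n,u,v):
    p=P[n];M=p["cam_to_world"];d=M[:3,:3]@np.array([(u-p["cx"])/p["fx"],-(v-p["cy"])/p["fy"],-1]);return M[:3,3],d
def pt(n,uv,z):
    o,d=ray(n,*uv);return o+d*(z-o[2])/d[2]
def blob(im,fn,x,y,r):
    """largest mask blob within r of (x,y): contour"""
    m=fn(cv2.cvtColor(im,cv2.COLOR_BGR2HSV).astype(int)).astype(np.uint8)*255
    k=np.zeros_like(m);cv2.circle(k,(x,y),r,255,-1);m&=k
    c=max(cv2.findContours(m,0,cv2.CHAIN_APPROX_NONE)[0],key=cv2.contourArea);return c
silver=lambda h:(h[...,1]<60)&(h[...,2]>120)
dark=lambda h:(h[...,1]<80)&(h[...,2]<120)
def cen(c):
    m=cv2.moments(c);return m["m10"]/m["m00"],m["m01"]/m["m00"]
def go(p,yaw=None):
    """remaining shift in tool axes (mm) to TCP p, and turns (deg) to tool down with y axis at yaw deg (mod 180)"""
    s=arm.read_state();R=np.array(s["tool_rot"]);e=np.array(s["ee_pos"])
    print("t%.2f ee"%s["t"],e.round(4),"shift mm",(R.T@(np.array(p)-e)*1e3).round(1),"gap %.4f"%s["finger_gap"],"F",np.round(s["ft_force"],1))
    if yaw is not None:
        from scipy.spatial.transform import Rotation as Ro
        for a in(yaw,yaw+180):
            a=np.radians(a);y=np.array([np.cos(a),np.sin(a),0]);z=np.array([0,0,-1.]);T=np.c_[np.cross(y,z),y,z]
            print(" rotvec deg",np.degrees(Ro.from_matrix(R.T@T).as_rotvec()).round(1),"q7 %.2f"%s["joints"][6])
E
python3 - <<'E'
from h import *
t=cv2.imread("pics/top0.png");s=cv2.imread("pics/side0.png")
for n,x,y,z,X,Y in(("die",363,185,.013,210,184),("blank",304,186,.007,239,215)):
    for nm,im,a,b in(("top",t,x,y),("side",s,X,Y)):
        c=blob(im,silver,a,b,17);print(n,nm,np.round(cen(c),1),pt(nm,cen(c),z).round(4),cv2.contourArea(c),cv2.fitEllipse(c)[1])
for nm,im,a,b in(("top",t,315,237),("side",s,283,190)):
    c=blob(im,dark,a,b,22);print("plate",nm,np.round(cen(c),1),pt(nm,cen(c),.010).round(4),cv2.fitEllipse(c))
cork=lambda h:(abs(h[...,0]-16)<5)&(h[...,1]>80)&(h[...,1]<170)&(h[...,2]>165)
c=blob(t,cork,265,198,30);print("pad",pt("top",cen(c),.003),cv2.minAreaRect(c))
m=[]
for a,b,r in((193,195,14),(194,213,9),(196,236,7)):
    c=blob(t,silver,a,b,20 if r==14 else 14);R=cv2.minAreaRect(c);print("disc",R,[pt("top",q,.098).round(4) for q in cv2.boxPoints(R)])
h=cv2.cvtColor(t,cv2.COLOR_BGR2HSV)[175:250,165:230].astype(int);mm=silver(h).astype(np.uint8)
n,l,st,ce=cv2.connectedComponentsWithStats(mm)
for i in range(1,n):
    if st[i,4]>30:print(st[i],ce[i]+[165,175])
for r in range(45,62):print(r+175,"".join(".#"[v] for v in mm[r,10:50]))
E
```

```text
die top [362.8 185. ] [ 0.6332 -0.3172  0.013 ] 237.5 (16.915220260620117, 18.03097152709961)
die side [210.7 182.7] [ 0.6316 -0.3214  0.013 ] 192.5 (14.754034042358398, 17.628665924072266)
blank top [303.9 186. ] [ 0.6329 -0.1011  0.007 ] 183.0 (15.01201057434082, 15.668587684631348)
blank side [238.9 214.8] [ 0.6326 -0.1053  0.007 ] 164.0 (12.49062728881836, 17.23392105102539)
plate top [314.3 238.9] [ 0.4379 -0.1356  0.01  ] ((314.2690124511719, 238.8047637939453), (23.94428825378418, 30.096132278442383), 101.11540222167969)
plate side [282.  191.3] [ 0.4455 -0.1395  0.01  ] ((282.0071105957031, 191.2660369873047), (21.17736053466797, 30.98326301574707), 89.046875)
pad [0.59033031 0.04264669 0.003     ] ((265.0000305175781, 198.00001525878906), (59.39696502685547, 59.39696502685547), 45.0)
disc ((191.5, 197.5), (7.0, 25.0), 90.0) [array([0.5961, 0.3379, 0.098 ]), array([0.5952, 0.2511, 0.098 ]), array([0.5707, 0.2509, 0.098 ]), array([0.5717, 0.3376, 0.098 ])]
disc ((193.44618225097656, 214.0692596435547), (6.697875499725342, 25.427120208740234), 82.87498474121094) [array([0.5323,
[... 574 characters left out ...]
.........................
222 ........................................
223 .................#######................
224 ................#########...............
225 ................#########...............
226 ................#########...............
227 ................##########..............
228 ................##################......
229 ............######################......
230 .........#########################......
231 ........##########################......
232 ........#######################.........
233 ........####################............
234 ........############....................
235 .........###............................
236 ........................................
```

```bash
python3 - <<'E'
from h import *
t=cv2.imread("pics/top0.png")
a=pt("top",(191.28,197.54),.09);b=pt("top",(193.17,214.2),.09);print(a,b,np.linalg.norm(a-b),"axis deg",np.degrees(np.arctan2(*(a-b)[[1,0]])), "cap est",b+(b-a)/np.linalg.norm(a-b)*.06)
h=cv2.cvtColor(t,cv2.COLOR_BGR2HSV).astype(int)[215:262,292:340]
m=h[...,1]<95
for r in range(0,47):print(r+215,"".join(".#"[v] for v in m[r].astype(int)))
E
```

```text
[0.58429028 0.29677942 0.09      ] [0.5259348  0.28971901 0.09      ] 0.05878104891178488 axis deg 6.898673262499942 cap est [0.46636919 0.28251217 0.09      ]
215 ................................................
216 ................................................
217 ................................................
218 ................................................
219 ................................................
220 ................................................
221 ................................................
222 .........................#......................
223 ..................###########...................
224 ................###############.................
225 ..............##################................
226 .............####################...............
227 ............######################..............
228 ...........########################.............
229 ..........##########################............
230 ..........###########################...........
231 .........############################...........
232 .........##########################
[... 850 characters left out ...]
...........
249 ..............##################................
250 ................##############..................
251 ..................##########....................
252 ................................................
253 ................................................
254 ................................................
255 ................................................
256 ................................................
257 ................................................
258 ................................................
259 ................................................
260 ................................................
261 ................................................
```

```bash
python3 -c "
from h import *
go((.6325,-.319,.12),0)"
```

```text
t0.10 ee [0.2413 0.576  0.2304] shift mm [-706.6 -674.2  111.6] gap 0.0855 F [0.2 0.1 0. ]
 rotvec deg [-0.1  0.1 67.3] q7 -0.05
 rotvec deg [-1.000e-01 -1.000e-01 -1.127e+02] q7 -0.05
```

```bash
python3 -c "
from h import *
print(pt('top',(314.7,237.2),.015),pt('side',(282,191.3),.01))
go((.4665,.2825,.16),6.9)"
```

```text
[ 0.44375532 -0.1368809   0.015     ] [ 0.44574537 -0.13924652  0.01      ]
t0.10 ee [0.2413 0.576  0.2304] shift mm [-321.1 -183.6   70.7] gap 0.0855 F [0.2 0.1 0. ]
 rotvec deg [-0.1  0.1 60.4] q7 -0.05
 rotvec deg [-1.000e-01 -1.000e-01 -1.196e+02] q7 -0.05
```

```bash
python3 -m jog '[-0.052,-0.03,0.011,0,0,0, -0.052,-0.03,0.011,0,0,0, -0.052,-0.03,0.011,0,0,0, -0.052,-0.03,0.011,0,0,0, -0.052,-0.03,0.011,0,0,0, -0.052,-0.03,0.011,0,0,0, 0,0,0,0,0,10, 0,0,0,0,0,10, 0,0,0,0,0,10, 0,0,0,0,0,10, 0,0,0,0,0,10, 0,0,0,0,0,10]' 0.046 40; python3 -c "
from h import *
go((.4665,.2825,.072),6.9)
cv2.imwrite('pics/s1.png',cv2.resize(arm.get_image('side')[150:310,270:470],None,fx=3,fy=3))"
```

```text
t: 1.6
ee_pos: [0.4594, 0.2897, 0.1649]
tool_rot: [[-0.121, 0.993, -0.001], [0.993, 0.121, -0.001], [-0.001, -0.001, -1.0]]
ft_force: [-0.1, 0.5, -0.4]
finger_gap: 0.0459
gripper_force: 0.0
t1.60 ee [0.4594 0.2897 0.1649] shift mm [-8.   6.2 92.9] gap 0.0459 F [-0.1  0.5 -0.4]
 rotvec deg [-0.  0.  0.] q7 -0.42
 rotvec deg [-0.0e+00 -1.0e-01 -1.8e+02] q7 -0.42
```

View pics/s1.png

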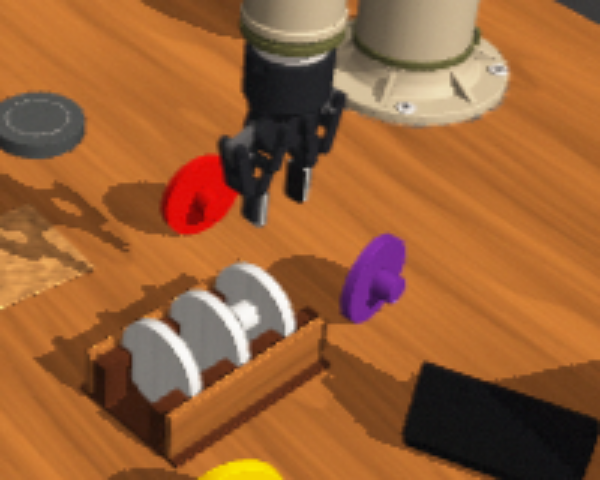

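The gripper is open above the cap, with its fingers at crop (262,215) and (300,195) and the cap's rim top at (245,268). The alignment is plausible, so I'm descending.

```bash
python3 -m jog '[-0.008,0.006,0.023,0,0,0, 0,0,0.025,0,0,0, 0,0,0.025,0,0,0, 0,0,0.019,0,0,0, 0,0,0,0,0,0]' && python3 -m jog '[0,0,0,0,0,0, 0,0,0,0,0,0, 0,0,0,0,0,0, 0,0,0,0,0,0]' 0 40;  python3 -c "
from h import *
go((.4665,.2825,.16),6.9)"
```

```text
t: 2.28
ee_pos: [0.4654, 0.2819, 0.0717]
tool_rot: [[-0.129, 0.992, -0.003], [0.992, 0.129, -0.002], [-0.002, -0.003, -1.0]]
ft_force: [-0.6, -0.6, 0.4]
finger_gap: 0.0463
gripper_force: 0.0
t: 2.78
ee_pos: [0.4675, 0.2831, 0.0743]
tool_rot: [[-0.127, 0.992, 0.002], [0.992, 0.127, 0.001], [0.001, 0.002, -1.0]]
ft_force: [0.8, -0.7, 5.6]
finger_gap: 0.011
gripper_force: 44.0
t2.77 ee [0.4675 0.2831 0.0743] shift mm [ -0.4  -0.9 -85.7] gap 0.0110 F [ 0.8 -0.7  5.6]
 rotvec deg [ 0.1 -0.1  0.4] q7 -0.37
 rotvec deg [ 1.000e-01  2.000e-01 -1.796e+02] q7 -0.37
```

```bash
python3 -m jog '[0,0,-0.03,0,0,0, 0,0,-0.04,0,0,0, 0,0,-0.04,0,0,0, -0.05,0.014,0,0,0,0, -0.05,0.014,0,0,0,0, -0.05,0.014,0,0,0,0, -0.05,0.014,0,0,0,0, -0.05,0.014,0,0,0,0, -0.008,0.002,0,0,0,0, 0,0,0,0,0,0]' && python3 -m jog '[0,0,0,-9,0,0, 0,0,0,-9,0,0, 0,0,0,-9,0,0, 0,0,0,-9,0,0, 0,0,0,-9,0,0, 0,0,0,-9,0,0, 0,0,0,0,0,0]';  python3 -c "
from h import *
go((.572,.036,.05))
print(arm.read_state()['joints'])
a=arm.get_image('side')[120:320,200:400]
cv2.imwrite('pics/s2.png',cv2.resize(a,None,fx=2.5,fy=2.5))"
```

```text
t: 4.03
ee_pos: [0.5702, 0.0355, 0.1826]
tool_rot: [[-0.125, 0.992, -0.002], [0.992, 0.125, -0.0], [0.0, -0.002, -1.0]]
ft_force: [-0.6, 0.5, -3.5]
finger_gap: 0.011
gripper_force: 42.8
t: 4.9
ee_pos: [0.574, 0.05, 0.1892]
tool_rot: [[-0.15, 0.682, 0.716], [0.989, 0.092, 0.119], [0.016, 0.726, -0.688]]
ft_force: [0.6, -1.1, -3.0]
finger_gap: 0.0113
gripper_force: 43.9
t4.90 ee [0.574  0.05   0.1892] shift mm [ -15.7 -103.7   92.7] gap 0.0113 F [ 0.6 -1.1 -3. ]
[-0.24735431 -0.14151715  0.11620786  2.32662387 -0.08867294  0.14433919
  0.10079061]
```

View pics/s2.png

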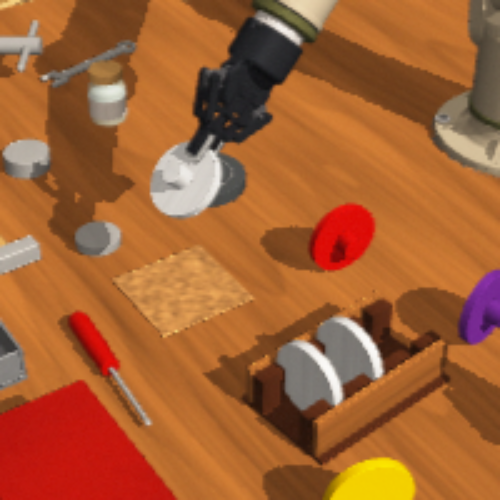

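The cap is held knob up at crop (180,180), tilted about 46° and above and beside the pad. The arm reached an elbow limit, so I'll lower it and finish the tilt afterwards.

```bash
python3 -c "
from h import *
go((.584,.038,.068))"; 
```

```text
t4.95 ee [0.574  0.0491 0.1888] shift mm [-14.3 -81.8  89. ] gap 0.0113 F [-0.3 -0.  -2.3]
```

```bash
python3 -m jog '[-0.003,-0.02,0.022,0,0,0, -0.003,-0.02,0.022,0,0,0, -0.004,-0.02,0.022,0,0,0, -0.004,-0.021,0.023,0,0,0, 0,0,0,0,0,0]' && python3 -m jog '[0,0,0,-5,0,0, 0,0,0,0,0,0]';  python3 -c "
from h import *
go((.584,.038,.050))
print(arm.read_state()['joints'])"
```

```text
t: 5.58
ee_pos: [0.5813, 0.054, 0.1465]
tool_rot: [[-0.178, 0.683, 0.708], [0.984, 0.119, 0.132], [0.006, 0.72, -0.694]]
ft_force: [0.3, -0.7, -1.6]
finger_gap: 0.0109
gripper_force: 43.9
t: 5.82
ee_pos: [0.5879, 0.056, 0.1714]
tool_rot: [[-0.177, 0.647, 0.742], [0.984, 0.116, 0.134], [0.001, 0.754, -0.657]]
ft_force: [0.2, 0.5, -2.6]
finger_gap: 0.0108
gripper_force: 44.0
t5.83 ee [0.5879 0.056  0.1714] shift mm [-17.1 -96.1  74.5] gap 0.0108 F [ 0.2  0.5 -2.6]
[ 0.37664728 -0.05455061 -0.48165769  2.32538094 -1.42158977  0.07318874
  1.45007167]
```

The arm's joint limits block a steep tilt here. I'll go back to about 30°, set the edge on the pad and let it tip from there.

```bash
python3 -m jog '[0,0,0,7,0,0, 0,0,0,7,0,0, 0,0,0,7,0,0, 0,0,0,0,0,0, 0,0,0,0,0,0]';  python3 -c "
from h import *
go((.592,.038,.090),7)
print(arm.read_state()['joints'])"
```

```text
t: 6.45
ee_pos: [0.5912, 0.0853, 0.1765]
tool_rot: [[-0.234, 0.716, 0.658], [0.971, 0.134, 0.199], [0.054, 0.685, -0.726]]
ft_force: [0.3, 0.1, -2.6]
finger_gap: 0.011
gripper_force: 43.9
t6.45 ee [0.5912 0.0853 0.1765] shift mm [-50.7 -65.1  54. ] gap 0.0110 F [ 0.3  0.1 -2.6]
 rotvec deg [43.1 -5.4  5. ] q7 0.64
 rotvec deg [   8.1   64.3 -162.6] q7 0.64
[ 0.52978241 -0.02503326 -0.6406877   2.21551685 -0.61354619  0.23772612
  0.64467451]
```

```bash
python3 -m jog '[0,0,0,7,-2.5,2.5, 0,0,0,8,-2.5,2.5, 0,0,0,0,0,0, 0,0,0,0,0,0]';  python3 -c "
from h import *
go((.592,.038,.090),7)
print(arm.read_state()['joints'])"
```

```text
t: 6.95
ee_pos: [0.5879, 0.0987, 0.1737]
tool_rot: [[-0.196, 0.821, 0.536], [0.978, 0.124, 0.168], [0.072, 0.558, -0.827]]
ft_force: [0.7, 0.1, -2.3]
finger_gap: 0.0112
gripper_force: 43.9
t6.95 ee [0.5879 0.0987 0.1737] shift mm [-66.1 -50.8  61.2] gap 0.0112 F [ 0.7  0.1 -2.3]
 rotvec deg [33.8 -5.3  3. ] q7 0.10
 rotvec deg [   8.1   51.5 -169.2] q7 0.10
[ 0.54261962  0.03272894 -0.72004343  2.08332145 -0.12469092  0.44416675
  0.10192824]
```

```bash
python3 -m jog '[-0.016,-0.013,0.016,0,-2.5,1.5, -0.016,-0.013,0.016,0,-2.5,1.5, -0.016,-0.013,0.016,0,0,0, -0.016,-0.013,0.016,0,0,0, 0,0,0,0,0,0, 0,0,0,0,0,0]';  python3 -c "
from h import *
go((.593,.036,.065),7)
print(arm.read_state()['joints'])"
```

```text
t: 7.7
ee_pos: [0.5894, 0.038, 0.0904]
tool_rot: [[-0.104, 0.829, 0.55], [0.994, 0.072, 0.081], [0.027, 0.555, -0.831]]
ft_force: [1.2, 0.2, -3.1]
finger_gap: 0.0114
gripper_force: 43.9
t7.70 ee [0.5894 0.038  0.0904] shift mm [ -3.  -11.3  23. ] gap 0.0114 F [ 1.2  0.2 -3.1]
 rotvec deg [33.8 -1.2 -1.4] q7 -0.26
 rotvec deg [ -1.9 -51.9 170.9] q7 -0.26
[ 0.48069544  0.1626921  -0.61614216  2.18177448  0.28680477  0.24521391
 -0.26204315]
```

```bash
python3 -m jog '[-0.001,-0.006,0.012,0,0,0, -0.001,-0.004,0.008,0,0,0, 0,0,0,0,0,0, 0,0,0,0,0,0]';  python3 -c "
from h import *
go((.593,.036,.060),7)"
```

```text
t: 8.2
ee_pos: [0.5929, 0.037, 0.0688]
tool_rot: [[-0.105, 0.828, 0.551], [0.994, 0.072, 0.081], [0.027, 0.556, -0.831]]
ft_force: [0.2, -0.7, -3.6]
finger_gap: 0.0111
gripper_force: 43.9
t8.20 ee [0.5929 0.037  0.0688] shift mm [-1.3 -4.9  7.3] gap 0.0111 F [ 0.2 -0.7 -3.6]
 rotvec deg [33.8 -1.2 -1.4] q7 -0.36
 rotvec deg [ -1.9 -51.9 170.9] q7 -0.36
```

```bash
python3 -m jog '[0,-0.0015,0.0025,0,0,0, 0,-0.0015,0.0025,0,0,0, 0,0,0,0,0,0]';  python3 -c "
from h import *
go((.593,.036,.060),7)"
```

```text
t: 8.57
ee_pos: [0.5936, 0.0365, 0.0628]
tool_rot: [[-0.104, 0.828, 0.551], [0.994, 0.072, 0.08], [0.027, 0.557, -0.83]]
ft_force: [-0.1, -1.2, 2.6]
finger_gap: 0.0108
gripper_force: 44.5
t8.57 ee [0.5936 0.0365 0.0628] shift mm [-0.5 -2.1  2. ] gap 0.0108 F [-0.1 -1.2  2.6]
 rotvec deg [33.8 -1.2 -1.4] q7 -0.39
 rotvec deg [ -1.8 -52.  170.8] q7 -0.39
```

```bash
python3 -m jog '[0,0,0,0,0,0, 0,0,0,0,0,0, 0,-0.008,0,0,0,0, 0,-0.008,0,0,0,0, 0,-0.008,0,0,0,0, 0,0,-0.008,0,0,0, 0,0,-0.015,0,0,0, 0,0,-0.02,0,0,0, 0,0,-0.025,0,0,0, 0,0,-0.025,0,0,0, 0,0,-0.025,0,0,0]' 0.05;  python3 -c "
from h import *
go((.593,.036,.20),7)
a=arm.get_image('side')[120:320,200:400]
cv2.imwrite('pics/s3.png',cv2.resize(a,None,fx=2.5,fy=2.5))"
```

```text
t: 9.95
ee_pos: [0.5073, 0.0247, 0.1471]
tool_rot: [[-0.103, 0.829, 0.55], [0.994, 0.071, 0.079], [0.027, 0.555, -0.831]]
ft_force: [0.0, -0.9, -1.0]
finger_gap: 0.05
gripper_force: 0.0
t9.95 ee [0.5073 0.0247 0.1471] shift mm [  3.8 101.2   4.1] gap 0.0500 F [ 0.  -0.9 -1. ]
 rotvec deg [33.7 -1.2 -1.5] q7 0.48
 rotvec deg [ -1.8 -51.8 170.8] q7 0.48
```

View pics/s3.png

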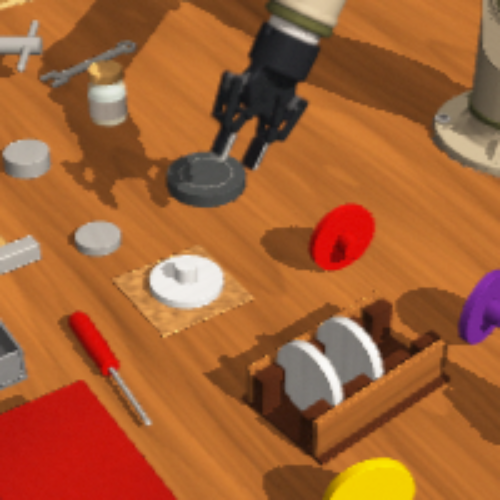

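The cap lies flat on the pad at crop (187,282), knob up at (185,268), and the gripper is clear of it. The die is next.

```bash
python3 -m jog '[0,0,0,8.5,0,0, 0,0,0,8.5,0,0, 0,0,0,8.5,0,0, 0,0,0,8.2,-1.2,-1.5, -0.05,0.012,0,0,0,0, -0.05,0.012,0,0,0,0, -0.05,0.012,0,0,0,0, -0.05,0.012,0,0,0,0, -0.05,0.012,0,0,0,0, -0.05,0.012,0,0,0,0, -0.05,0.012,0,0,0,0, 0,0,0,0,0,0]' 0.085;  python3 -c "
from h import *
go((.6325,-.3185,.12),0)"
```

```text
t: 11.5
ee_pos: [0.6358, -0.3157, 0.142]
tool_rot: [[-0.122, 0.992, 0.006], [0.992, 0.122, 0.004], [0.004, 0.006, -1.0]]
ft_force: [-0.2, 0.7, 0.7]
finger_gap: 0.0849
gripper_force: 0.0
t11.50 ee [ 0.6358 -0.3157  0.142 ] shift mm [-2.5 -3.7 22. ] gap 0.0849 F [-0.2  0.7  0.7]
 rotvec deg [ 0.3 -0.2  7. ] q7 0.22
 rotvec deg [   0.4    0.5 -173. ] q7 0.22
```

```bash
python3 -m jog '[-0.0025,-0.0037,0.03,0,0,7, 0,0,0.04,0,0,0, 0,0,0.04,0,0,0, 0,0,0.022,0,0,0, 0,0,0.005,0,0,0, 0,0,0,0,0,0]' 0.085 && python3 -m jog '[0,0,0,0,0,0, 0,0,0,0,0,0, 0,0,0,0,0,0, 0,0,0,0,0,0]' 0 20;  python3 -c "
from h import *
go((.6325,-.3185,.004),0)"
```

```text
t: 12.25
ee_pos: [0.6346, -0.3117, 0.0086]
tool_rot: [[-0.008, 1.0, 0.008], [1.0, 0.008, 0.006], [0.006, 0.008, -1.0]]
ft_force: [-0.5, 0.2, 0.2]
finger_gap: 0.085
gripper_force: 0.0
t: 12.75
ee_pos: [0.6348, -0.3121, 0.0096]
tool_rot: [[-0.008, 1.0, 0.009], [1.0, 0.008, 0.006], [0.006, 0.01, -1.0]]
ft_force: [-1.1, 0.4, 6.6]
finger_gap: 0.0646
gripper_force: 22.1
t12.75 ee [ 0.6348 -0.3121  0.0096] shift mm [-6.4 -2.4  5.5] gap 0.0646 F [-1.1  0.4  6.6]
 rotvec deg [ 0.5 -0.3  0.5] q7 0.06
 rotvec deg [   0.5    0.9 -179.5] q7 0.06
```

```bash
python3 -m jog '[0,0,0,0,0,0, 0,0,0,0,0,0, -0.006,0,0,0.5,0,10, 0,0,0,0,0,10, 0,0,0,0,0,10, 0,0,0,0,0,10, 0,0,0,0,0,10, 0,0,0,0,0,10, 0,0,0,0,0,10, 0,0,0,0,0,10, 0,0,0,0,0,10, 0,0,0,0,0,0]' 0.085 && python3 -m jog '[0,0,0.003,0,0,0, 0,0,0,0,0,0, 0,0,0,0,0,0, 0,0,0,0,0,0]' 0 60;  python3 -c "
from h import *
go((.6325,-.3185,.004),-90)"
```

```text
t: 14.25
ee_pos: [0.6339, -0.3176, 0.0075]
tool_rot: [[1.0, 0.01, -0.002], [0.01, -1.0, 0.007], [-0.002, -0.007, -1.0]]
ft_force: [-0.3, -0.4, 0.4]
finger_gap: 0.085
gripper_force: 0.0
t: 14.75
ee_pos: [0.634, -0.3179, 0.0046]
tool_rot: [[1.0, 0.009, -0.001], [0.009, -1.0, 0.007], [-0.001, -0.007, -1.0]]
ft_force: [0.7, -0.1, 2.3]
finger_gap: 0.0637
gripper_force: 67.4
t14.75 ee [ 0.634  -0.3179  0.0046] shift mm [-1.5  0.6  0.6] gap 0.0637 F [ 0.7 -0.1  2.3]
 rotvec deg [-0.4  0.1  0.5] q7 -1.36
 rotvec deg [-1.000e-01 -7.000e-01 -1.795e+02] q7 -1.36
```

```bash
python3 -m jog '[0,0,-0.02,0,0,0, 0,0,-0.03,0,0,0, 0,0,-0.03,0,0,0, -0.038,-0.036,0,0,0,0, -0.038,-0.036,0,0,0,0, -0.038,-0.036,0,0,0,0, -0.038,-0.036,0,0,0,0, -0.038,-0.036,0,0,0,0, 0,0,0,0,0,0, 0,0,0,0,0,0]';  python3 -c "
from h import *
go((.444,-.138,.030),-90)"
```

```text
t: 16.0
ee_pos: [0.4429, -0.1403, 0.0871]
tool_rot: [[1.0, 0.009, -0.001], [0.009, -1.0, 0.006], [-0.0, -0.006, -1.0]]
ft_force: [0.5, -0.2, -4.3]
finger_gap: 0.0641
gripper_force: 67.6
t16.00 ee [ 0.4429 -0.1403  0.0871] shift mm [ 1.2 -2.  57.1] gap 0.0641 F [ 0.5 -0.2 -4.3]
 rotvec deg [-0.3  0.   0.5] q7 -1.46
 rotvec deg [  -0.    -0.5 -179.5] q7 -1.46
```

```bash
python3 -m jog '[0.001,-0.002,0.02,0,0,0.5, 0,0,0.02,0,0,0, 0,0,0.014,0,0,0, 0,0,0,0,0,0, 0,0,0,0,0,0]';  python3 -c "
from h import *
go((.444,-.138,.0255),-90)
for n,(x,y) in (('side',(240,130)),('top',(275,190))):
    a=arm.get_image(n);cv2.imwrite('pics/p_%s.png'%n,a)
a=cv2.imread('pics/p_side.png')[140:220,240:330];b=cv2.imread('pics/p_top.png')[195:275,270:360]
cv2.imwrite('pics/p.png',cv2.resize(np.hstack([a,b]),None,fx=4,fy=4))"
```

```text
t: 16.62
ee_pos: [0.4441, -0.1378, 0.0328]
tool_rot: [[1.0, -0.001, -0.001], [-0.001, -1.0, 0.007], [-0.001, -0.007, -1.0]]
ft_force: [0.2, 0.5, -4.7]
finger_gap: 0.0643
gripper_force: 67.7
t16.62 ee [ 0.4441 -0.1378  0.0328] shift mm [-0.1  0.3  7.3] gap 0.0643 F [ 0.2  0.5 -4.7]
 rotvec deg [-0.4  0.  -0. ] q7 -1.53
 rotvec deg [1.0e-01 7.0e-01 1.8e+02] q7 -1.53
```

View pics/p.png

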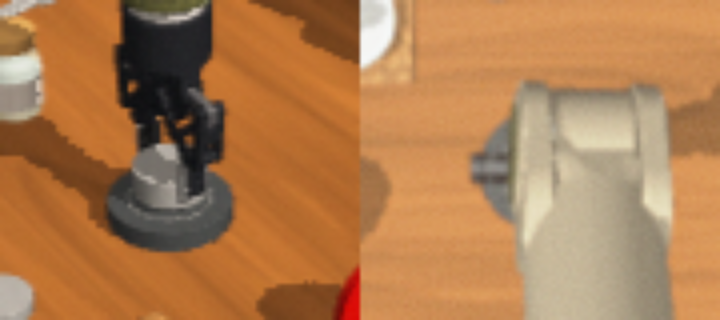

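The die is held about 8 mm above the plate and looks centred within the scribed ring, at crop (170,185). I'm lowering it to contact.

```bash
python3 -m jog '[0,0,0.004,0,0,0, 0,0,0.002,0,0,0, 0,0,0.001,0,0,0, 0,0,0,0,0,0]' && python3 -m jog '[0,0,0.001,0,0,0, 0,0,0,0,0,0]' | grep -E 'pos|ft_'
```

```text
t: 17.23
ee_pos: [0.4433, -0.1374, 0.0251]
tool_rot: [[1.0, -0.0, -0.002], [-0.0, -1.0, 0.008], [-0.002, -0.008, -1.0]]
ft_force: [-0.1, 0.2, -5.1]
finger_gap: 0.064
gripper_force: 67.7
ee_pos: [0.4435, -0.1375, 0.0245]
ft_force: [-1.6, 0.0, 0.0]
```

```bash
python3 -m jog '[0,0,0,0,0,0, 0,0,0,0,0,0, 0,0,-0.02,0,0,0, 0,0,-0.03,0,0,0, 0,0,-0.04,0,0,0, 0.038,-0.007,0,0,0,0, 0.038,-0.007,0,0,0,0, 0.038,-0.007,0,0,0,0, 0.038,-0.007,0,0,0,0, 0.038,-0.007,0,0,0,0, 0,0,0,0,0,0]' 0.085;  python3 -c "
from h import *
go((.633,-.1025,.006),-90)
for n in ('side','top'):
    a=arm.get_image(n);cv2.imwrite('pics/q_%s.png'%n,a)
a=cv2.imread('pics/q_side.png')[140:220,240:330];b=cv2.imread('pics/q_top.png')[195:275,270:360]
cv2.imwrite('pics/q.png',cv2.resize(np.hstack([a,b]),None,fx=4,fy=4))"
```

```text
t: 18.85
ee_pos: [0.6354, -0.1015, 0.1135]
tool_rot: [[1.0, 0.001, -0.001], [0.001, -1.0, 0.009], [-0.001, -0.009, -1.0]]
ft_force: [-0.1, 0.2, 0.3]
finger_gap: 0.0854
gripper_force: 0.0
t18.85 ee [ 0.6354 -0.1015  0.1135] shift mm [ -2.3   2.  107.5] gap 0.0854 F [-0.1  0.2  0.3]
 rotvec deg [-0.5  0.1  0.1] q7 -1.69
 rotvec deg [-1.000e-01 -8.000e-01 -1.799e+02] q7 -1.69
```

View pics/q.png

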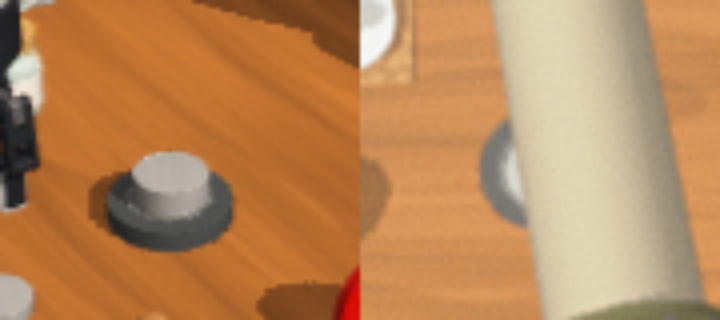

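The side view shows the die seated flat inside the plate's ring at crop (171,183). The forearm covers the plate in the top view, so I'll measure it from the side silhouettes.

```bash
python3 - <<'E'
from h import *
s0=cv2.imread("pics/side0.png");q=cv2.imread("pics/q_side.png")
H=lambda i:cv2.cvtColor(i,cv2.COLOR_BGR2HSV).astype(int)
g=lambda h:(h[...,1]<90)
for im in(s0,q):
    c=blob(im,g,283,190,26);print("plate+",cen(c),cv2.boundingRect(c),pt("side",cen(c),.01).round(4))
c=blob(q,lambda h:(h[...,2]>105)&(h[...,1]<90),283,186,20);print("die",cen(c),cv2.boundingRect(c),pt("side",cen(c),.033).round(4),cv2.contourArea(c))
h=H(q)[172:206,262:304]
for r in range(34):print(172+r,"".join("%3x"%v for v in h[r,:,2]//2) if 0 else "".join("." if h[r,k,1]>=90 else ("#" if h[r,k,2]>105 else "+") for k in range(42)))
h=H(s0)[172:206,262:304]
for r in range(34):print(172+r,"".join("." if h[r,k,1]>=90 else "+" for k in range(42)))
E
```

```text
plate+ (282.0012882447665, 191.30853462157808) (267, 181, 31, 22) [ 0.4458 -0.1392  0.01  ]
plate+ (282.0304114490161, 190.40220632081096) (267, 178, 31, 25) [ 0.4427 -0.1439  0.01  ]
die (283.1702432045779, 185.72460658082974) (273, 178, 20, 17) [ 0.4418 -0.1371  0.033 ] 233.0
172 ..........................................
173 ..........................................
174 ..........................................
175 ..........................................
176 ..........................................
177 ..........................................
178 .................########.................
179 ..............#############...............
180 .............################.............
181 ............#################.............
182 ...........###################............
183 ..........+####################+..........
184 ........+++####################++.........
185 .......+++++##################++++........
186 ......+++++++#################+++++.......
187 ......++++++++#################++++.......
188 .....++++++++++################+++++......
189 .....+++++++++++##
[... 1674 characters left out ...]
.....+++++++++++++++++++++++++++++++......
192 .....+++++++++++++++++++++++++++++++......
193 .....+++++++++++++++++++++++++++++++......
194 .....+++++++++++++++++++++++++++++++......
195 ......++++++++++++++++++++++++++++++......
196 ......+++++++++++++++++++++++++++++.......
197 ......++++++++++++++++++++++++++++........
198 .......++++++++++++++++++++++++++.........
199 .........+++++++++++++++++++++++..........
200 ..........++++++++++++++++++++............
201 .............+++++++++++++++..............
202 ................++++++++..................
203 ..........................................
204 ..........................................
205 ..........................................
```

```bash
python3 -m jog '[-0.0023,0.002,0.035,0,0,0, 0,0,0.035,0,0,0, 0,0,0.03,0,0,0, 0,0,0.008,0,0,0, 0,0,0,0,0,0, 0,0,0,0,0,0]' 0.085 && python3 -m jog '[0,0,0,0,0,0, 0,0,0,0,0,0, 0,0,0,0,0,0, 0,0,0,0,0,0]' 0 20|grep -E "pos|ft|gap"
```

```text
t: 19.7
ee_pos: [0.632, -0.1046, 0.0079]
tool_rot: [[1.0, -0.001, 0.001], [-0.001, -1.0, 0.007], [0.001, -0.007, -1.0]]
ft_force: [-0.2, -0.6, -0.2]
finger_gap: 0.085
gripper_force: 0.0
ee_pos: [0.6317, -0.1044, 0.0075]
ft_force: [-1.3, -0.6, 6.2]
finger_gap: 0.0579
```

```bash
python3 - <<'E'
from h import *
for uv in((282.5,186),(282.8,186.2),(283,186)):print(pt("side",uv,.033).round(4))
def proj(n,X):
    p=P[n];M=p["cam_to_world"];c=M[:3,:3].T@(np.array(X)-M[:3,3]);return p["cx"]+p["fx"]*c[0]/-c[2],p["cy"]-p["fy"]*c[1]/-c[2]
for z in(.02,.033,.046):print(z,proj("side",(.4458,-.1392,z)))
E
```

```text
[ 0.4447 -0.1369  0.033 ]
[ 0.4445 -0.1353  0.033 ]
[ 0.4432 -0.136   0.033 ]
0.02 (np.float64(281.9400168996689), np.float64(188.92220485466228))
0.033 (np.float64(281.86966496557375), np.float64(185.79169654133287))
0.046 (np.float64(281.79867569918866), np.float64(182.63282832492743))
```

```bash
python3 -m jog '[0,0,0,0,0,0, 0.001,0,0,0,0,-9.5, 0,0,0,0,0,-10, 0,0,0,0,0,-10, 0,0,0,0,0,-10, 0,0,0,0,0,-10, 0,0,0,0,0,-10, 0,0,0,0,0,-10, 0,0,0,0,0,-10, 0,0,0,0,0,-10, 0,0,0,0,0,0, 0,0,0,0,0,0]' 0.085 | grep -E "pos|ft|rot" && python3 -m jog '[0,0,0,0,0,0, 0,0,0,0,0,0, 0,0,0,0,0,0, 0,0,0,0,0,0]' 0 60|grep -E "pos|ft|gap|rot"
```

```text
ee_pos: [0.632, -0.1045, 0.0061]
tool_rot: [[0.013, 1.0, -0.002], [1.0, -0.013, 0.008], [0.008, -0.002, -1.0]]
ft_force: [0.1, -0.3, 1.6]
ee_pos: [0.6325, -0.1044, 0.0074]
tool_rot: [[0.01, 1.0, -0.001], [1.0, -0.01, 0.007], [0.007, -0.001, -1.0]]
ft_force: [-1.1, 0.1, 7.6]
finger_gap: 0.056
```

```bash
python3 -m jog '[0,0,-0.01,0,0,0, 0,0,-0.03,0,0,0, 0,0,-0.05,0,0,0, 0.055,0,0,0,0,0, 0.055,0,0,0,0,0, 0.055,0,0,0,0,0, 0.055,0,0,0,0,0, 0,0,0,0,0,0]' |grep -E "pos|ft|gap|rot"; python3 -c "
from h import *
for n in ('side','top'):
    a=arm.get_image(n);cv2.imwrite('pics/r_%s.png'%n,a)
a=cv2.imread('pics/r_side.png')[90:250,240:400];b=cv2.imread('pics/r_top.png')[160:320,230:390]
cv2.imwrite('pics/r.png',cv2.resize(np.hstack([a,b]),None,fx=2.5,fy=2.5))
h=cv2.cvtColor(cv2.imread('pics/r_top.png'),cv2.COLOR_BGR2HSV).astype(int)[218:256,294:336]
for r in range(38):print(218+r,''.join('.' if h[r,k,1]>=95 else ('#' if h[r,k,2]>150 else '+') for k in range(42)))
print(arm.read_state()['t'])
"
```

```text
ee_pos: [0.6321, 0.1229, 0.0986]
tool_rot: [[-0.001, 1.0, -0.002], [1.0, 0.001, 0.011], [0.011, -0.002, -1.0]]
ft_force: [0.1, 0.1, -2.5]
finger_gap: 0.0554
218 ++........................................
219 +++.......................................
220 ++++......................................
221 ++++#.....................................
222 #++++..................+..................
223 #+++++..........#++++++++++...............
224 ##+++++.......+++++++++++++++.............
225 ##+++++#....++++++++++++++++++............
226 ###+++++...++++++++++++++++++++...........
227 #####+++++++++++++++++#+++++++++..........
228 ####+++++++++++++########++++++++.........
229 #######+++++++############++++++++........
230 #######+++++++##############++++++........
231 #######+++++++###############++++++.......
232 ########+++++#################+++++.......
233 ########++++++################++++++......
234 ##########++++#################+++++......
235 ##########+++++################+++++......
236 ###########+++++###############+++++......
237 #############++++##############+++++......
238 ############++++++#############+++++......
239 ##############++++#############+++++......
240 ##############+++++############+++++......
241 ###############+++++##########++++++......
242 ################++++++#+++####+++++.......
243 ################+++++++++++##++++++.......
244 ###############++++++++++++++++++++.......
245 ##############++++++++++++++++++++........
246 #############+++++++++++++++++++++........
247 ############+++++++++++++++++++++.........
248 ##########++++++++++++++++++++++..........
249 #########+++++++++++++++++++++#...........
250 ########+++++++++++###+++++++.............
251 #######++++++++++######+++++#.............
252 ######+++++++++#########+++++.............
253 ####+++++++++############+++++............
254 ###++++++++###############++++#...........
255 ##+++++++##################++++#..........
23.3
```

View pics/r.png

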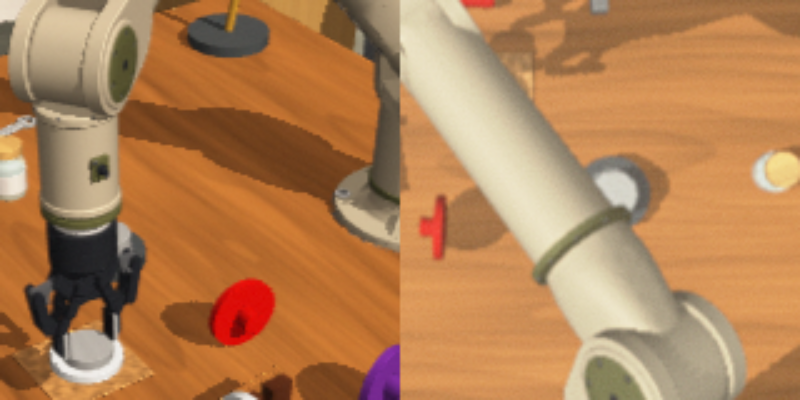

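```bash
python3 - <<'E'
from h import *
print(pt("top",(315.2,236.9),.046),pt("top",(314.5,237.4),.02))
t=cv2.cvtColor(cv2.imread("pics/top0.png"),cv2.COLOR_BGR2GRAY);s=cv2.cvtColor(cv2.imread("pics/r_top.png"),cv2.COLOR_BGR2GRAY)
# subpixel edge positions on profiles
print("plate row237",t[236:239,294:336].mean(0).astype(int));print("plate col314",t[216:260,313:316].mean(1).astype(int))
print("die row236-238",s[236:239,304:336].mean(0).astype(int));print("die col316",s[216:250,316:320].mean(1).astype(int))
E
```

```text
[ 0.44392817 -0.13616284  0.046     ] [ 0.44290082 -0.13573911  0.02      ]
plate row237 [119 125 122 121 122 113  94  94  94  95 101 115 102  95  95  93  91  92
  96  96  93  95  94  92  93  93  95  92  93  98 109 107  98  95  95  96
 112 117 119 118 119 115]
plate col314 [160 157 159 166 165 161 137 120 121 119 127 139 117  96  93  95  96  95
  93  95  94  95  95  95  93  96  94  91  92  98 105 108  99  96  95  95
 104 122 120 117 116 122 119 118]
die row236-238 [146 142 137 132 132 124 136 166 196 212 213 213 210 211 211 212 211 211
 214 211 184 123  97  94  97  99 111 117 121 119 118 121]
die col316 [157 156 158 164 162 142 120 119 121 122 120 126 151 194 211 212 210 212
 213 212 210 211 210 212 211 192 138  92  88  92  91  94 109 124]
```

The top view is partly blocked by the forearm, but the right side of the plate and die shows at crop (615,190). Edges in both views put the die about 2.5 mm off centre towards −x,+y. That is within tolerance, so the blank and cap will aim at the corrected centre (.446,−.1387).

```bash
python3 -m jog '[-0.044,-0.031,0,0,0,0, -0.044,-0.031,0,0,0,0, -0.044,-0.031,0,0,0,0, -0.044,-0.031,0,0,0,0, -0.044,-0.031,0,0,0,0, -0.044,-0.031,0,0,0,0, 0,0,0,0,0,0, 0,0,0,0,0,0]' >/dev/null;  python3 -c "
from h import *
go((.446,-.1387,.066),0)"
```

```text
t24.30 ee [ 0.4455 -0.1488  0.0964] shift mm [ 9.9  0.4 30.4] gap 0.0554 F [-0.6  0.1 -3.4]
 rotvec deg [-0.1 -0.4 -0.7] q7 -0.08
 rotvec deg [-6.000e-01  1.000e-01  1.793e+02] q7 -0.08
```

```bash
python3 -m jog '[0.01,0.0005,0.015,0,-0.4,-0.7, 0,0,0.015,0,0,0, 0,0,0.004,0,0,0, 0,0,0,0,0,0, 0,0,0,0,0,0]' >/dev/null;  python3 -c "
from h import *
go((.446,-.1387,.053),0)"
```

```text
t24.93 ee [ 0.4468 -0.1374  0.0626] shift mm [-1.3 -0.7  9.6] gap 0.0557 F [-0.4  0.2 -3.9]
 rotvec deg [-0.1 -0.   0.2] q7 -0.14
 rotvec deg [ 0.000e+00 -1.000e-01 -1.798e+02] q7 -0.14
```

```bash
python3 -m jog '[-0.0013,-0.0005,0.005,0,0,0, 0,0,0.002,0,0,0, 0,0,0,0,0,0, 0,0,0,0,0,0]' |grep -E "pos|ft"; python3 -m jog '[0,0,0.001,0,0,0, 0,0,0,0,0,0]' |grep -E "pos|ft"
```

```text
ee_pos: [0.4459, -0.1386, 0.0553]
ft_force: [0.5, 0.9, -2.9]
ee_pos: [0.4458, -0.1386, 0.0542]
ft_force: [-0.1, 0.2, -3.4]
```

```bash
python3 -m jog '[0,0,0.001,0,0,0, 0,0,0,0,0,0]' |grep -E "pos|ft"; python3 -m jog '[0,0,0.001,0,0,0, 0,0,0,0,0,0]' |grep -E "pos|ft"
```

```text
ee_pos: [0.4459, -0.1386, 0.0534]
ft_force: [-2.1, -1.0, 1.8]
ee_pos: [0.446, -0.1387, 0.0532]
ft_force: [-6.6, 1.3, 16.4]
```

```bash
python3 -m jog '[0,0,0,0,0,0, 0,0,0,0,0,0, 0,0,-0.02,0,0,0, 0,0,-0.03,0,0,0, 0,0,-0.04,0,0,0, 0,0,-0.04,0,0,0, 0,0,0,0,0,0]' 0.085|grep -E "pos|ft";python3 - <<'E'
from h import *
for n in("side","top"):cv2.imwrite(f"pics/u_{n}.png",arm.get_image(n))
w=lambda h:(h[...,1]<70)&(h[...,2]>150)
for n,f,x,y in(("side","s",275,233),("top","t",267,203)):
    im=cv2.imread(f"pics/u_{n}.png");h=cv2.cvtColor(im,cv2.COLOR_BGR2HSV).astype(int)
    c=blob(im,w,x,y,24);print(n,cen(c),cv2.boundingRect(c),cv2.contourArea(c),pt(n,cen(c),.012).round(4))
    for r in range(y-18,y+18):print(r,''.join(' .:+*#%@'[min(7,max(0,(h[r,k,2]-120)//17))] if h[r,k,1]<70 else ' ' for k in range(x-22,x+22)))
E
```

```text
ee_pos: [0.4482, -0.1386, 0.186]
ft_force: [-0.9, -0.2, -1.8]
side (274.4120879120879, 232.11318681318681) (260, 222, 29, 21) 455.0 [0.5851 0.0405 0.012 ]
215                                             
216                                             
217                                             
218                                             
219                                             
220                                             
221                                             
222                    %@@@%%%                  
223                %%%%@%%%%@@@@%%              
224              %%%@@%%%%%%%%@@@@@%            
225            %%*+++%%@%%%%%@@@@@%%%           
226          #%%*++:.%@@@@%@@%@@@%%%@@          
227         #%%*++++::%%@@@@@%%%%%@%@@@         
228         %@@@*+++: .*#%%%%#%@@@@@@%@%        
229        #%@@%*+++: .+*#%%%#%@@@@@%@%@        
230        %@@%@@*++: .+*#%%%#%@@@@@@@@%        
231        %%@@@@@@@* .+*#%%%#%@@@@@@@%%        
232        %@@@@@@@@%*:+*#%%%#%@@@@@@%%@        
233        %@@@@@@@@@%#*#%%%%@@@@@@%%%@%        
234        +%@
[... 1929 characters left out ...]
          
206           @@@@@@@@@@@@@@@@@@@@@%            
207           %@@@@@@@@@@@@@@@@@@@%*            
208            %@@@@@@@@@@@@@@@@@@#             
209             %%@@@@@@@@@@@@@@%#              
210              %%@@@@@@@@@@@@%#               
211                %%@@@@@@@%%#                 
212                  %%%###%%                   
213                                             
214                                             
215                                             
216                                             
217                                             
218                                             
219                                             
220
```

```bash
python3 -m jog '[0.045,0.034,0.02,0,0,0, 0.045,0.034,0.03,0,0,0, 0.045,0.034,0.03,0,0,0, 0.045,0.034,0.03,0,0,0, 0,0,0,0,0,0, 0,0,0,0,0,0]' 0.055 40 >/dev/null;  python3 -c "
from h import *
go((.584,.0404,.020),0)"
```

```text
t27.90 ee [0.5783 0.0393 0.073 ] shift mm [ 1.   5.9 52.9] gap 0.0549 F [ 0.3 -0.2 -0.2]
 rotvec deg [-0.2 -0.   0.3] q7 -0.54
 rotvec deg [ 1.000e-01 -4.000e-01 -1.797e+02] q7 -0.54
```

```bash
python3 -m jog '[0.001,0.006,0.025,0,0,0, 0,0,0.018,0,0,0, 0,0,0.006,0,0,0, 0,0,0,0,0,0, 0,0,0,0,0,0]' |grep -E "pos|ft"; python3 -m jog '[0,0,0,0,0,0, 0,0,0,0,0,0, 0,0,0,0,0,0, 0,0,0,0,0,0]' 0 20 |grep -E "pos|ft|gap"
```

```text
ee_pos: [0.5854, 0.0399, 0.0259]
ft_force: [-0.8, -0.5, -0.3]
ee_pos: [0.5853, 0.0401, 0.0256]
ft_force: [-0.6, -0.4, 6.5]
finger_gap: 0.0266
```

Knob squeezed in x. Next I open, turn 90° and grip.

```bash
python3 -m jog '[0,0,0,0,0,0, 0,0,0,0,0,10, 0,0,0,0,0,10, 0,0,0,0,0,10, 0,0,0,0,0,10, 0,0,0,0,0,10, 0,0,0,0,0,10, 0,0,0,0,0,10, 0,0,0,0,0,10, 0,0,0,0,0,10, 0,0,0.003,0,0,0, 0,0,0,0,0,0]' 0.055 |grep -E "pos|ft"; python3 -m jog '[0,0,0,0,0,0, 0,0,0,0,0,0, 0,0,0,0,0,0, 0,0,0,0,0,0]' 0 60 |grep -E "pos|ft|gap";  python3 -c "
from h import *
go((.446,-.1387,.100),-90)"
```

```text
ee_pos: [0.5846, 0.04, 0.0215]
ft_force: [0.7, -0.4, -0.3]
ee_pos: [0.5852, 0.04, 0.0223]
ft_force: [-1.8, 0.2, 3.2]
finger_gap: 0.0258
t31.02 ee [0.5852 0.04   0.0223] shift mm [-139.9  178.1  -77.6] gap 0.0258 F [-1.8  0.2  3.2]
 rotvec deg [-0.   0.1  0.2] q7 -1.98
 rotvec deg [-1.000e-01 -0.000e+00 -1.798e+02] q7 -1.98
```

```bash
python3 -m jog '[0,0,-0.02,0,0,0, 0,0,-0.04,0,0,0, 0,0,-0.05,0,0,0, -0.028,0.036,0,0,0,0, -0.028,0.036,0,0,0,0, -0.028,0.036,0,0,0,0, -0.028,0.036,0,0,0,0, -0.028,0.036,0,0,0,0, 0,0,0,0,0,0, 0,0,0,0,0,0]' |grep -E "pos|ft|gap";  python3 - <<'E'
from h import *
go((.446,-.1387,.090),-90)
h=cv2.cvtColor(cv2.imread("pics/u_side.png"),cv2.COLOR_BGR2HSV).astype(int)
for r in range(166,204):print(r,''.join(' .:+*#%@'[min(7,h[r,k,2]//30)] if h[r,k,1]<90 else ' ' for k in range(262,304)))
E
```

```text
ee_pos: [0.4461, -0.1402, 0.133]
ft_force: [0.5, 0.7, -3.5]
finger_gap: 0.0253
t32.27 ee [ 0.4461 -0.1402  0.133 ] shift mm [-0.1 -1.5 43. ] gap 0.0253 F [ 0.5  0.7 -3.5]
 rotvec deg [-0.   0.   0.2] q7 -1.44
 rotvec deg [-1.000e-01 -0.000e+00 -1.798e+02] q7 -1.44
166                                           
167                                           
168                                           
169                                           
170                                           
171                                           
172                                           
173                                           
174                                           
175                  %%%%%%%                  
176               %%%%%%%%%%%%                
177             %%%%%%%%%%%%%%%               
178             %%%%%%%%%%%%%%%%%             
179             %%%%%%%%%%%%%%%%%             
180            #%%%%%%%%%%%%%%%%#             
181             #%%%%%%%%%%%%%%%#             
182            ++#%%%%%%%%%%%%%###            
183           .::+*#%%%%%%%%%%###%*+
[... 207 characters left out ...]
 :...:::::+++*############+:::::      
189      :::.:::::+++***##########*+::::      
190      :::::::::+++***#########**+::::      
191      :::::*+::+++**##########++:::::      
192      ::::::++:+++***#######*++::::::      
193      .::::::+++++***####%***+:::::::      
194      ..:::::::++++*****++*+:::::::::      
195       ...::::::::::+++::::::::::::::      
196       ....:::::::::::::::::::::::::       
197        .....::::::::::::::::::::::        
198        .........:::::::::::::::::         
199          .......::::::::::::::::          
200           .......:::::::::::::            
201              ...::::::::::::              
202                  ::::::+                  
203
```

The blank's silhouette looks about 3 mm off, so before the cap goes on I'll swing aside for an unobstructed top view.

```bash
python3 -m jog '[0,0.02,-0.04,0,0,0, 0.005,0.045,-0.03,0,0,0, 0.005,0.055,0,0,0,0, 0.005,0.055,0,0,0,0, 0.005,0.055,0,0,0,0, 0.005,0.055,0,0,0,0, 0.005,0.055,0,0,0,0, 0,0,0,0,0,0]' |grep -E "pos|gap";  python3 - <<'E'
from h import *
im=arm.get_image("top");cv2.imwrite("pics/v_top.png",im);cv2.imwrite("pics/v_side.png",arm.get_image("side"))
h=cv2.cvtColor(im,cv2.COLOR_BGR2HSV).astype(int)
for r in range(219,256):print(r,''.join(' .:+*#%@'[min(7,h[r,k,2]//32)] if h[r,k,1]<95 else ' ' for k in range(294,336)))
g=cv2.cvtColor(im,cv2.COLOR_BGR2GRAY)
print(g[235:238,294:336].mean(0).astype(int));print(g[216:260,314:317].mean(1).astype(int))
E
```

```text
ee_pos: [0.476, -0.4843, 0.1995]
finger_gap: 0.0253
219                                           
220                                           
221                                           
222                                           
223                 #***+++++**               
224               **+++++++++++**             
225             **++++++++++++++++            
226            *++++++**+++++++++++           
227           *++++++******+++++++++          
228          *++++*+****###***+++:+++         
229          *+++****##%%%%%%#*+++++++        
230         *+++**##%%%%%%%%%%%#++++++        
231        *+++***##%%%%%%%%%%%%*++++++       
232        *+++**##%%%%%%%%%%%%%%#+++++       
233        ++++**#%%%%%%%%%%%%%%%%*+++++      
234       *++++**%%%%%%%%%%%%%%%%%*+++++      
235       *+++**##%%%%%%%%%%%%%%%%#+:+++      
236       *+++*###%%%%%%%%%%%%%%%%#+++++      
237       *+++*###%%%%%%%%%%%%%%%%#+++++      
238       *+++**##%%%%%%%%%%%%%%%%#+++++      
239       *++++*#%%%%%%%%%%%%%%%%%#+:+++      
240       *+++**#%%%%%%%%%%%%%%%%%*+++++      
241        +++
[... 342 characters left out ...]
++++++++*          
249             *++++++++++++++++*            
250               **+++++++++++*#             
251                 ***++++***                
252                      #                    
253                                           
254                                           
255                                           
[157 157 158 157 156 142 124 114 115 116 130 155 165 179 204 213 210 209
 210 211 208 209 209 210 209 208 207 209 211 202 165 113  92  93  95  96
 106 112 116 115 113 115]
[155 153 156 159 163 153 129 119 118 116 119 138 163 197 213 211 213 213
 209 209 208 210 212 210 211 210 211 215 210 190 167 147 126 119 117 120
 135 156 156 155 156 159 152 149]
```

```bash
python3 - <<'E'
from h import *
for n,u,z in(("blank",(315.7,237.0),.06),("die",(315.1,237.3),.046),("plate",(314.7,236.7),.02)):print(n,pt("top",u,z).round(4))
h=cv2.cvtColor(cv2.imread("pics/v_side.png"),cv2.COLOR_BGR2HSV).astype(int)
g=cv2.cvtColor(cv2.imread("pics/v_side.png"),cv2.COLOR_BGR2GRAY)
for r in range(174,196):print(r,' '.join('%3d'%v for v in g[r,264:300]))
t=cv2.cvtColor(cv2.imread("pics/v_top.png"),cv2.COLOR_BGR2GRAY)
for r in range(224,250):print(r,' '.join('%3d'%v for v in t[r,298:332]))
E
```

```text
blank [ 0.4432 -0.1368  0.06  ]
die [ 0.4425 -0.1358  0.046 ]
plate [ 0.4454 -0.1365  0.02  ]
174 134 132 129 130 133 134 133 131 131 131 127 128 129 131 130 133 132 117 127 131 129 129 128 129 130 131 127 126 123 120 123 122 126 127 129 130
175 134 134 132 130 131 133 132 133 132 133 130 127 126 148 153 196 184 176 174 175 197 174 148 130 127 126 129 126 125 127 124 122 122 123 126 129
176 133 132 130 131 132 132 134 134 134 133 133 150 169 175 173 178 180 178 178 179 179 177 175 177 158 134 128 128 127 126 128 123 120 122 119 123
177 132 133 128 129 131 133 132 132 134 132 167 177 178 178 175 178 176 179 179 178 177 177 176 178 178 157 132 126 127 127 125 127 125 123 122 121
178 134 133 131 127 128 130 133 133 133 132 170 179 180 179 179 175 175 175 179 180 180 177 177 178 180 180 162 134 126 125 124 125 126 126 125 122
179 131 132 133 131 125 126 130 134 132 157 176 180 181 182 179 178 176 177 178 181 179 178 178 178 179 181 164 137 125 124 127 125 124 125 127 127
180 130 130 132 134 130 125 125 131 134 136 172 181 180 180 182 181 178 177 178 179 180 179 179 179 177 178 168 141 12
[... 5189 characters left out ...]

245 164 168 164 152 136 122 116 114 116 119 134 156 171 189 206 205 192 192 187 196 197 177 166 152 124 110 116 123 119 122 123 122 127 133
246 159 158 160 159 147 125 117 118 116 117 124 132 146 165 176 179 166 164 173 168 162 150 135 124 118 115 119 118 121 118 118 121 130 155
247 159 159 161 157 158 134 118 111 117 118 119 121 127 134 141 144 144 149 150 136 128 130 118 112 115 119 118 115 112 118 116 124 148 157
248 162 161 160 162 159 153 134 118 118 118 118 118 119 117 123 126 125 128 125 124 117 121 120 122 118 117 115 121 122 121 130 145 156 157
249 160 161 157 159 164 159 150 135 128 118 114 116 118 111 118 118 122 121 116 116 115 117 119 117 118 128 125 135 147 152 158 159 157 162
```

By pixel edges in both views, the die is about 2–3 mm from the plate centre and the blank about 1–2 mm. Both are within tolerance. The cap goes to (.4475,−.139).

```bash
python3 -m jog '[-0.004,-0.057,0,0,0,0, -0.005,-0.057,0,0,0,0, -0.005,-0.057,0,0,0,0, -0.005,-0.057,0.01,0,0,0, -0.005,-0.057,0.03,0,0,0, -0.004,-0.057,0.04,0,0,0, 0,0,0,0,0,0, 0,0,0,0,0,0]' |grep -E "ft|gap";  python3 -c "
from h import *
go((.4475,-.139,.086),-90)"
```

```text
ft_force: [0.1, 0.4, -1.5]
finger_gap: 0.0255
t34.38 ee [ 0.4488 -0.1451  0.128 ] shift mm [-1.2 -6.1 42. ] gap 0.0255 F [ 0.1  0.4 -1.5]
 rotvec deg [0.  0.  0.4] q7 -1.43
 rotvec deg [-1.000e-01  1.000e-01 -1.796e+02] q7 -1.43
```

```bash
python3 -m jog '[-0.001,-0.006,0.02,0,0,0, 0,0,0.015,0,0,0, 0,0,0.007,0,0,0, 0,0,0,0,0,0, 0,0,0,0,0,0]' |grep -E "ft|gap";  python3 -c "
from h import *
go((.4475,-.139,.0793),-90)"
```

```text
ft_force: [0.4, -0.3, -2.5]
finger_gap: 0.0255
t35.00 ee [ 0.4477 -0.1406  0.0858] shift mm [-0.2 -1.6  6.5] gap 0.0255 F [ 0.4 -0.3 -2.5]
 rotvec deg [-0.   0.1  0.2] q7 -1.48
 rotvec deg [-1.000e-01 -0.000e+00 -1.798e+02] q7 -1.48
```

```bash
python3 -m jog '[0,-0.0015,0.003,0,0,0, 0,0,0.002,0,0,0, 0,0,0,0,0,0, 0,0,0,0,0,0]' |grep -E "pos|ft";  python3 -m jog '[0,0,0.001,0,0,0, 0,0,0,0,0,0]' |grep -E "pos|ft"
```

```text
ee_pos: [0.4473, -0.1388, 0.0804]
ft_force: [-0.8, 0.4, -1.9]
ee_pos: [0.4473, -0.1388, 0.0793]
ft_force: [0.1, 0.0, -2.1]
```

```bash
python3 -m jog '[0,0,0.001,0,0,0, 0,0,0,0,0,0]' |grep -E "pos|ft"; 
```

```text
ee_pos: [0.4474, -0.1388, 0.0792]
ft_force: [-5.2, 1.0, 8.9]
```

```bash
python3 -m jog '[0,0,0,0,0,0, 0,0,0,0,0,0, 0,0,-0.02,0,0,0, 0,0,-0.04,0,0,0, 0,0,-0.05,0,0,0, 0.005,0.055,0,0,0,0, 0.005,0.055,0,0,0,0, 0.005,0.055,0,0,0,0, 0.005,0.055,0,0,0,0, 0.005,0.055,0,0,0,0, 0.005,0.055,0,0,0,0, 0,0,0,0,0,0]' 0.06|grep -E "pos|ft|gap";  python3 - <<'E'
from h import *
w=lambda h:(h[...,1]<70)&(h[...,2]>150)
I={n:arm.get_image(n) for n in("side","top")}
for n,x,y,z in(("side",283,178,.069),("top",315,237,.069)):
    c=blob(I[n],w,x,y,20);print(n,cen(c),cv2.boundingRect(c),pt(n,cen(c),z).round(4))
    b=cv2.boundingRect(c);print(" bbox centre",pt(n,(b[0]+b[2]/2-.5,b[1]+b[3]/2-.5),.066).round(4))
cv2.imwrite("pics/f.png",cv2.resize(np.hstack([I["side"][140:220,240:330],I["top"][195:275,270:360]]),None,fx=4,fy=4))
E
```

```text
ee_pos: [0.4759, -0.474, 0.1857]
ft_force: [-0.4, 0.3, 0.3]
finger_gap: 0.0601
side (282.19807370184253, 179.22445561139028) (268, 169, 27, 25) [ 0.4517 -0.1263  0.069 ]
 bbox centre [ 0.4585 -0.1232  0.066 ]
top (315.87656477438134, 235.8573508005822) (302, 222, 28, 28) [ 0.4469 -0.1367  0.069 ]
 bbox centre [ 0.4482 -0.1357  0.066 ]
```

View pics/f.png

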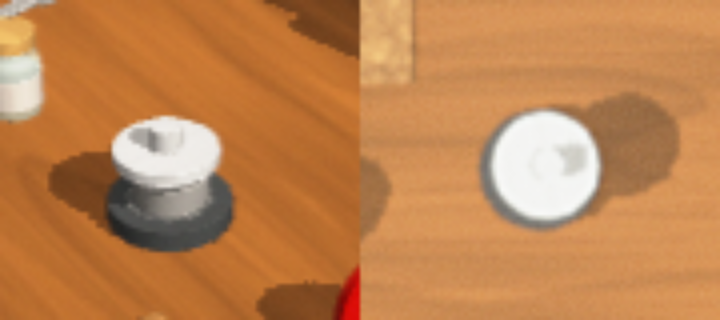

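The final picture shows the cap level on the stack with its knob up: side crop (166,150), top crop (546,165). It is about 1.5 mm from the plate centre and the arm is clear, so I'm handing in.

```bash
python3 -c "
from bench import arm
print(arm.hand_in())"
```

```text
the job is handed in; nothing more can be done
None
```

I built the stack on the plate (die, blank, pressure disc knob up), tipping the pressure disc onto the cork pad and taking it again from there, and handed the job in at about 37 s. By the cameras the die is 2–3 mm off centre and the blank and pressure disc 1–2 mm (6 mm allowed); the hand-in returned no verdict.

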